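# Full stroke of the T-handled hand pump

### The arm

A 6-joint arm with a two-finger parallel gripper is mounted at the origin on a cart in front of the work surface, level with it; the furniture and walls round the work are solid. World frame = base frame: x ahead of the robot, y to its left, z up, the work surface at z = 0. Lengths are in m, angles in rad, forces in N, time in s.
With the tool pointing down it reaches from about 0.35 to 0.8 m from the base axis. Payload 7.3 kg.
Tool frame: the origin (TCP) lies between the finger pads; the fingertips stand 25 mm ahead of it and the grasp point (between the pads) lies 6 mm ahead of it (r.tip_extent is the distance from the TCP to the fingertips, in m); z points along the fingers, y is the direction in which the jaws open and shut (so a half turn about z gives the same grasp; the last joint's range is limited). The gripper opens to 85 mm and grips with 20 to 120 N. Pads are 22 mm wide; open, the fingers measure 114 mm over their backs; the gripper's body (76 mm by 85 mm) begins 54 mm behind the grasp point. The pads swing forward as they close: fully open they stand 13 mm farther back than shut.
Start: joints at [-1.332, 0.342, 1.524, -0, 1.275, -0.146], TCP at [0.197, -0.487, 0.256] pointing down, gripper open.
Joint ranges: [-2.53, 2.53], [-0.77, 2.02], [0.04, 2.7], [-1, 4.14], [0.28, 2.66], [-3.11, 3.11]. Speed limits (rad/s): [2.57, 2.57, 3.14, 3.14, 3.14, 3.14].

### API

Orientations are given as a unit quaternion [x, y, z, w].
In Python, from workcell import r, command_gripper, optics gives the robot as it stands. The module is installed in compiled form; this text tells all that it offers. Calls block until the motion is done:
- r.reach(position, orientation): joint-space move of the TCP to a pose.
- r.move_straight(position, orientation=None, speed=0.15, max_force=None): straight line of the TCP; orientation=None keeps the orientation; speed is the mean speed in m/s. With max_force (N) it stops when the force on the tool has changed by that much, and returns True; else False.
- r.movej(angles): joint-space move.
- command_gripper(opening, force=None): finger opening in m; force is the grip in N (None keeps the last); returns when the fingers have stopped.
- r.hold(seconds).
- r.solve_ik(position, orientation): joint angles nearest the present ones, or None.
- r.read_state(): the state.
- optics.get_image(name): name is "scene" or "top"; returns (picture, depth): 384x512x3 uint8, red, green, blue; 384x512 float32, m along the optical axis (not along the pixel's ray), 0 where there is no reading.
- optics.camera_model(name): a dict with "K" (3x3 intrinsics, pixels), "R" (3x3) and "t" (3): a world point X has camera coordinates R X + t. Camera axes: x right, y down, z forward; pixel columns grow to the right and rows downward; lengths in m; the calibration is good to about 2 mm. A picture is of the moment at which its call begins. camera_model takes no time and is no camera call.
A pose or a line that the arm cannot do raises r.PlanningError and nothing moves.
- r.finish_job(): hands the job in, once; it reports no verdict.
The state is a dict: "time_s": time; "joint_positions": joint angles; "dq": joint speeds; "tau": joint torques, N m; "eef_pos": TCP position; "eef_rot": TCP orientation; "contact_force": force on the tool from outside, world axes, zero at the start; "torque": the same for the moment, N m; "grip_width": finger opening in m.
Only numpy, scipy, OpenCV 4.12 (cv2) and the standard library are available. Lean on these libraries where they do the work, as an engineer would, in place of code of your own. Each camera call takes 0.05 s, during which the arm holds its last target.

### The job

Two small hand pumps lie on the bench. Purge the one with the T-shaped handle with a full stroke: pull its handle straight out against the spring to the stop, keep it there for about a second, then guide it gently back until it is fully in again, and let go. Do not let it snap back, and leave the pump with the round knob alone.

Things in the scene. Friction and masses are not known exactly. Their poses are not given: they have to be found in the camera images.
- tee_handle (a joint): travel of the T handle out of its pump, m: 0 = fully in (start), 0.060 = at the stop. A spring pulls it in with 2 N (in) to 9 N (at the stop), plus 1 N friction; let go, it snaps in. The pump, fixed on suction feet, is a level aluminium barrel (black ends 48 mm thick, 142 mm long) behind the handle on a grey base plate; its near end is 49 mm (+x) from the bar's centre when in.
- tee_bar (a point): centre of the T handle's black crossbar, 93 mm above the worktop; moves with the handle. The bar lies level: 70 mm along this frame's y, 16 mm thick along x, 18 mm high (z up). It pulls out along -x, roughly to the robot. A stem 14 x 16 mm runs from its middle down to a level rod, 42 mm above the worktop. Nothing else within 60 mm of the bar rises above 67 mm.
- round_knob (a joint): travel of the other pump's rod, in m: 0 = fully in (start), 0.060 = out. Not to be worked.
- knob_mid (a point): centre of the round black knob (36 mm diameter, 32 mm long, 42 mm above the worktop) on the rod of the other pump, which is otherwise the same and also fixed; its rod too points along its -x. Leave it alone.
Mind the look-alikes: they are no part of the job. Leave any green look-alike of the part that bears tee_handle alone.

How it is judged:
By the outcome, as a careful person would: the job done as asked, in the order asked, and still so for the second after the job is handed in, with the robot touching nothing.
It also fails if it takes over 35 s, if anything falls off the work surface, if the arm or the gripper's body presses on something with over 40 N, if the wrist force passes 120 N, or if a joint passes its speed limit or range.

## Working session

There is one attempt and no reset: what is moved stays moved. The work goes in short steps, each a Python script; the robot and the scene stay as the last script left them, time stands still between calls to the robot, and variables do not carry over. Pictures are saved under pics/ and viewed, and the job is handed in when it is done.

```bash
mkdir -p pics; python3 - <<'E'
from workcell import r, command_gripper, optics
import cv2, numpy as np
for n in("scene","top"):
    im,d=optics.get_image(n); cv2.imwrite(f"pics/{n}0.png",im[:,:,::-1]); np.savez(f"{n}0.npz",im=im,d=d)
    c=optics.camera_model(n); print(n,c, (d>0).mean())
s=r.read_state(); print(s["time_s"],s["eef_pos"],s["eef_rot"],s["contact_force"],r.tip_extent)
E
```

```text
scene {'K': array([[495.32629157,   0.        , 255.34997186],
       [  0.        , 495.32629157, 187.29235117],
       [  0.        ,   0.        ,   1.        ]]), 'R': array([[-7.56372847e-01, -6.54140666e-01, -3.23729651e-04],
       [-4.33473064e-01,  5.01588786e-01, -7.48672019e-01],
       [ 4.89899193e-01, -5.66134859e-01, -6.62940497e-01]]), 't': array([0.25345665, 0.40408615, 1.47826352])} 0.9961344401041666
top {'K': array([[368.72021616,   0.        , 258.78631227],
       [  0.        , 368.72021616, 193.79412463],
       [  0.        ,   0.        ,   1.        ]]), 'R': array([[ 0.01050793, -0.99955709,  0.02784269],
       [-0.9973131 , -0.01249502, -0.07218347],
       [ 0.0724994 , -0.02700938, -0.99700267]]), 't': array([-0.21626346,  0.5248185 ,  1.2635756 ])} 0.9958953857421875
0.1 [ 0.19703709 -0.48629955  0.25571406] [ 9.81539593e-01  1.91257930e-01 -3.56693647e-05 -6.55809847e-04] [-0.65766337 -0.48105231 -0.44690032] 0.025
```

View pics/scene0.png

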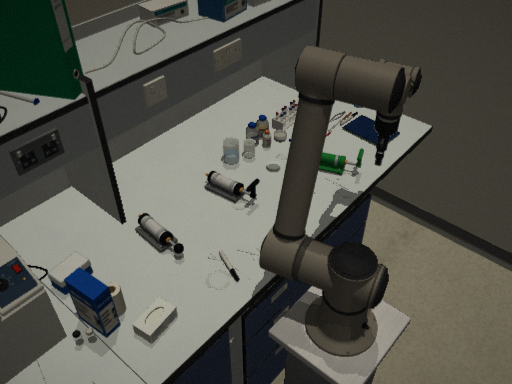

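View pics/top0.png

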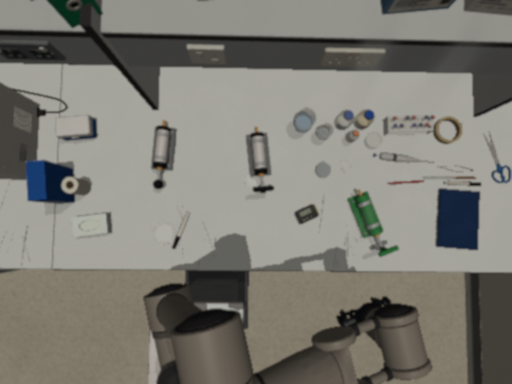

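The scene shows three pumps. The T-handled silver pump has its bar near top-view pixel (263,188) and scene pixel (253,188). The knob pump's knob is at (158,183) in the top view, and the green look-alike is near (370,220). Next I'll measure the bar and the pump axis.

```bash
cat > h.py <<'E'
import numpy as np, cv2
from workcell import r, command_gripper, optics
def cloud(n,im,d):
    c=optics.camera_model(n);K,R,t=c["K"],c["R"],c["t"]
    v,u=np.mgrid[:d.shape[0],:d.shape[1]]
    P=np.stack([(u-K[0,2])/K[0,0]*d,(v-K[1,2])/K[1,1]*d,d],-1)
    return (P-t)@R
def ray(n,uv,z):
    c=optics.camera_model(n);K,R,t=c["K"],c["R"],c["t"]
    o=-R.T@t; q=R.T@np.linalg.solve(K,[uv[0],uv[1],1.]); return o+q*(z-o[2])/q[2]
E
python3 - <<'E'
from h import *
for n,box in (("top",(225,110,295,215)),("scene",(190,160,275,215))):
    z=np.load(n+"0.npz");im,d=z["im"],z["d"];P=cloud(n,im,d)
    x0,y0,x1,y1=box
    cv2.imwrite(f"pics/{n}0z.png",cv2.resize(im[y0:y1,x0:x1,::-1],None,fx=(5 if n=="top" else 8),fy=(5 if n=="top" else 8),interpolation=cv2.INTER_NEAREST)[:600,:800])
    m=np.zeros(d.shape,bool);m[y0:y1,x0:x1]=True
    gray=im.max(2)
    mm=m&(P[...,2]>.08)&(P[...,2]<.115)&(gray<70)
    Q=P[mm];vu=np.argwhere(mm);print(n,mm.sum(),Q.mean(0) if len(Q) else 0,Q.min(0),Q.max(0),"uv",vu.min(0),vu.max(0))
    if len(Q): 
        rr=cv2.minAreaRect(np.float32(Q[:,:2]*1000));print(rr)
    mb=m&(P[...,2]>.03)&(P[...,2]<.078)
    Q=P[mb];print("body",mb.sum(),Q.mean(0),cv2.minAreaRect(np.float32(Q[:,:2]*1000)))
    w=m&(P[...,2]<.008)
    print("table z",np.median(P[w][:,2]))
E
```

```text
top 71 [ 0.53966355 -0.22164276  0.1010788 ] [ 0.5315449  -0.25127205  0.09110367] [ 0.54778532 -0.19217979  0.10715579] uv [186 254] [191 272]
((539.28857421875, -221.72076416015625), (13.618521690368652, 59.83494567871094), 5.445125579833984)
body 601 [ 0.66059151 -0.20720454  0.05711937] ((680.0328979492188, -222.48516845703125), (126.00164794921875, 280.0000305175781), 67.48275756835938)
table z -0.0007405506817515764
scene 75 [ 0.53500023 -0.21492675  0.09531548] [ 0.52619344 -0.25032328  0.08015676] [ 0.54448577 -0.18339037  0.10514286] uv [179 247] [191 258]
((536.4518432617188, -216.76776123046875), (15.3917236328125, 66.81397247314453), 10.359618186950684)
body 487 [ 0.6425863  -0.19999742  0.05132191] ((643.966064453125, -205.10987854003906), (236.2602996826172, 52.772342681884766), 5.542375564575195)
table z -0.0032538682544722046
```

```bash
ls pics
```

```text
scene0.png
scene0z.png
top0.png
top0z.png
```

View pics/top0z.png

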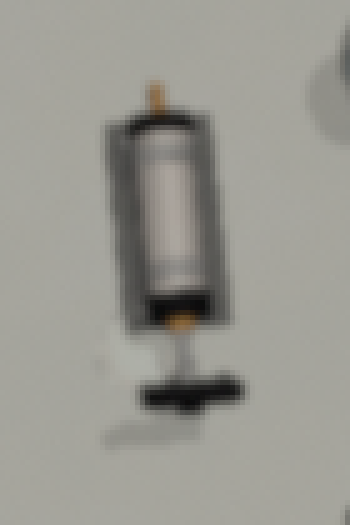

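View pics/scene0z.png

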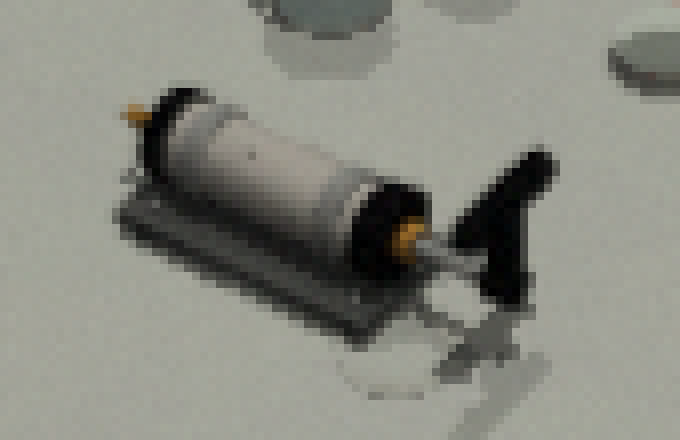

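```bash
python3 - <<'E'
from h import *
# axis: barrel points (height > 0.05, z<0.08) in strips along x
for n,box in (("top",(235,110,285,195)),("scene",(190,160,275,215))):
    z=np.load(n+"0.npz");im,d=z["im"],z["d"];P=cloud(n,im,d)
    x0,y0,x1,y1=box;m=np.zeros(d.shape,bool);m[y0:y1,x0:x1]=True
    q=P[m&(P[...,2]>.045)&(P[...,2]<.08)&(P[...,0]>.56)&(P[...,0]<.8)]
    for a in np.arange(.56,.76,.02):
        s=q[(q[:,0]>a)&(q[:,0]<=a+.02)]
        if len(s): print(n,round(a,2),len(s),s[:,1].min().round(4),s[:,1].max().round(4),((s[:,1].min()+s[:,1].max())/2).round(4),s[:,2].max().round(4))
E
```

```text
top 0.56 7 -0.2201 -0.2131 -0.2166 0.0507
top 0.58 37 -0.2332 -0.1922 -0.2127 0.0676
top 0.6 76 -0.237 -0.192 -0.2145 0.0713
top 0.62 70 -0.2333 -0.1885 -0.2109 0.0711
top 0.64 65 -0.2261 -0.1882 -0.2071 0.0655
top 0.66 67 -0.2259 -0.1879 -0.2069 0.0648
top 0.68 71 -0.2223 -0.1842 -0.2032 0.0658
top 0.7 72 -0.2222 -0.1806 -0.2014 0.0676
top 0.72 68 -0.2219 -0.1769 -0.1994 0.0686
top 0.74 6 -0.2011 -0.194 -0.1975 0.0516
scene 0.56 2 -0.215 -0.2144 -0.2147 0.0476
scene 0.58 35 -0.2344 -0.1897 -0.212 0.069
scene 0.6 39 -0.2349 -0.1868 -0.2108 0.0681
scene 0.62 43 -0.2294 -0.1852 -0.2073 0.0681
scene 0.64 41 -0.2179 -0.1871 -0.2025 0.0651
scene 0.66 37 -0.2195 -0.1779 -0.1987 0.0644
scene 0.68 36 -0.2126 -0.181 -0.1968 0.0647
scene 0.7 41 -0.221 -0.1715 -0.1962 0.0652
scene 0.72 37 -0.2232 -0.1725 -0.1978 0.0661
scene 0.74 2 -0.2057 -0.192 -0.1989 0.0577
```

```bash
python3 - <<'E'
from h import *
for n,box in (("top",(235,110,285,195)),("scene",(190,160,275,215))):
    z=np.load(n+"0.npz");im,d=z["im"],z["d"].copy();P=cloud(n,im,d)
    x0,y0,x1,y1=box;m=np.zeros(d.shape,bool);m[y0:y1,x0:x1]=True
    hsv=cv2.cvtColor(im,cv2.COLOR_RGB2HSV)
    o=m&(hsv[...,1]>110)&(hsv[...,0]>8)&(hsv[...,0]<30)&(hsv[...,2]>80)
    k,l,st,c=cv2.connectedComponentsWithStats(o.astype(np.uint8))
    for i in range(1,k): print(n,"orange",st[i,4],c[i],ray(n,c[i],.045 if n=='top' else .045))
    b=m&(P[...,2]>.085)&(im.max(2)<75)
    vu=np.argwhere(b)[:,::-1].astype(float)
    W=np.array([ray(n,p,.102 if n=='top' else .095) for p in vu])[:,:2]
    c0=W.mean(0);ev,V=np.linalg.eigh(np.cov((W-c0).T));v=V[:,1];print(n,"bar",c0,"angle from y deg",np.degrees(np.arctan2(-v[0]*np.sign(v[1]),abs(v[1]))),(W-c0)@v@np.ones(1) if 0 else np.ptp((W-c0)@v), len(W))
    q=P[m&(P[...,2]>.05)&(P[...,2]<.08)&(P[...,0]>.58)&(P[...,0]<.73)]
    for _ in range(1):
        A=np.polyfit(q[:,0],q[:,1],1);print(n,"barrel fit slope",A[0],np.degrees(np.arctan(A[0])),"y at .539",np.polyval(A,.539))
E
```

```text
top orange 6 [256.16666667 130.33333333] [ 0.74603467 -0.19817816  0.045     ]
top orange 10 [260.7 173.9] [ 0.5942523  -0.21544061  0.045     ]
top bar [ 0.53932561 -0.22104475] angle from y deg 7.439570211407815 0.059740891017079634 75
top barrel fit slope 0.11668531037291889 6.655478905202353 y at .539 -0.2203078445963555
scene orange 4 [206.75 173.75] [ 0.75221745 -0.19338313  0.045     ]
scene orange 7 [240.71428571 188.85714286] [ 0.59302556 -0.21423643  0.045     ]
scene bar [ 0.53719137 -0.21323225] angle from y deg -1.8913490665102908 0.1260682321430283 76
scene barrel fit slope 0.13969889352699502 7.952689206701946 y at .539 -0.2171739028126904
```

```bash
cat >> h.py <<'E'
from scipy.spatial.transform import Rotation as Ro
TH=np.radians(7.0); U=np.array([np.cos(TH),np.sin(TH),0]); BAR=np.array([.539,-.2195,0])
def quat(s):
    y=s*U; z=np.array([0,0,-1.]); x=np.cross(y,z); return Ro.from_matrix(np.stack([x,y,z],1)).as_quat()
E
python3 - <<'E'
from h import *
s0=np.array(r.read_state()["joint_positions"])
for s in(1,-1):
    q=r.solve_ik(BAR+[0,0,.25],quat(s)); print(s,None if q is None else np.round(q,2))
q=quat(1)
r.reach(BAR+[0,0,.23],q)
s=r.read_state();print(s["time_s"],s["eef_pos"],s["contact_force"],s["grip_width"])
command_gripper(.06,40)
im,d=optics.get_image("scene");cv2.imwrite("pics/scene1.png",cv2.resize(im[110:230,170:330,::-1],None,fx=5,fy=5))
im,d=optics.get_image("top");cv2.imwrite("pics/top1.png",im[:,:,::-1])
print(r.read_state()["time_s"])
E
```

```text
1 [-0.52  0.45  1.37 -0.    1.32 -0.64]
-1 [-0.52  0.45  1.37 -0.    1.32  2.5 ]
1.7 [ 0.53854272 -0.22054442  0.23011604] [-0.13931402 -0.55151506 -0.1902717 ] 0.08571752577838414
2.175
```

View pics/scene1.png

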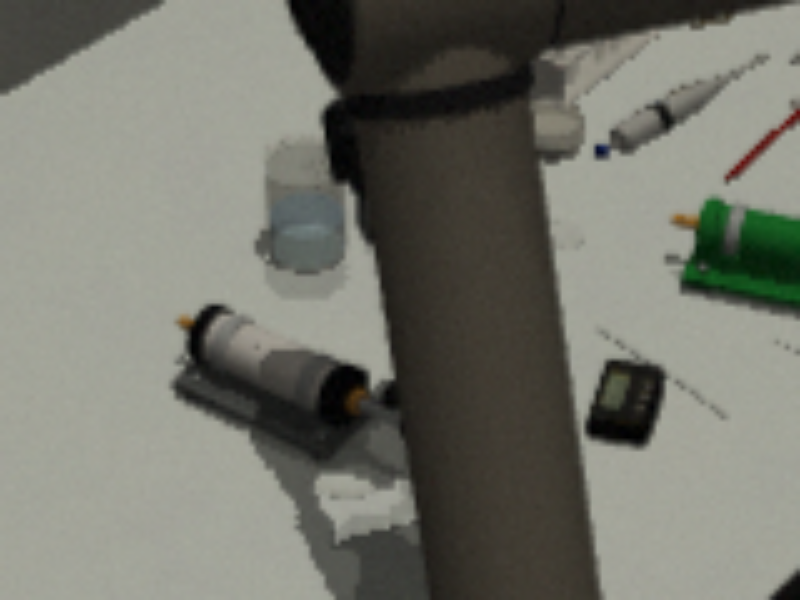

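The arm now hides the bar in the scene view; the barrel is at about (280,360) in the enlarged crop and hasn't moved. I'll descend with a force guard and grip.

```bash
python3 - <<'E'
from h import *
print(r.move_straight(BAR+[0,0,.098],quat(1),speed=.08,max_force=8))
s=r.read_state();print(s["time_s"],s["eef_pos"],s["contact_force"])
command_gripper(0.0,40)
s=r.read_state();print(s["time_s"],s["eef_pos"],s["contact_force"],s["torque"],s["grip_width"])
for n in("scene","top"):
    im,d=optics.get_image(n)
    if n=="top": cv2.imwrite("pics/top2.png",cv2.resize(im[110:230,190:350,::-1],None,fx=5,fy=5))
    else: cv2.imwrite("pics/scene2.png",cv2.resize(im[110:230,170:330,::-1],None,fx=5,fy=5))
E
```

```text
False
3.975 [ 0.53925169 -0.21965821  0.0984764 ] [ 0.26938291  0.52177966 -0.13430373]
4.4417 [ 0.53945927 -0.21949266  0.09830705] [1.98428131 1.51305145 1.11245982] [ 0.17338877 -0.2402329  -0.1854853 ] 0.01502516876413749
```

View pics/top2.png

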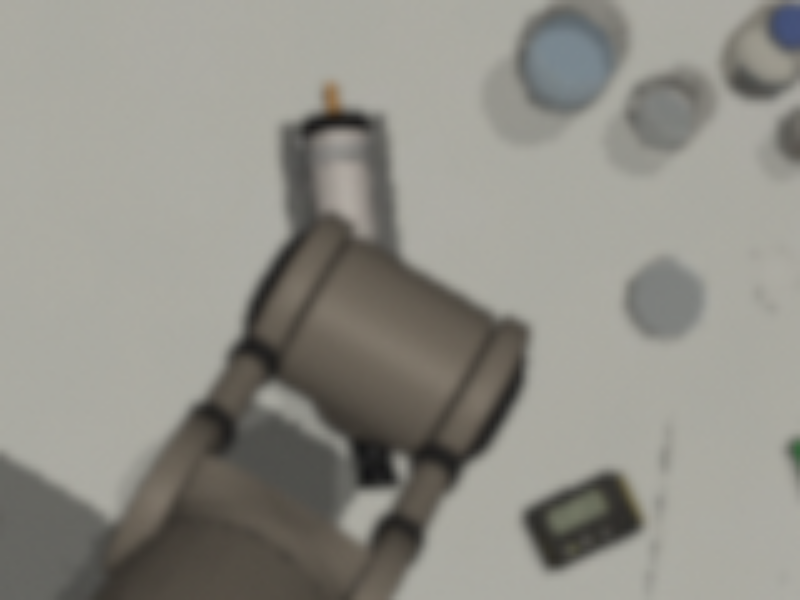

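The top view shows the wrist over the bar, which is hidden. The 15 mm grip width and low force indicate the 16 mm bar is held and centred. Next is the pull, in two parts.

```bash
python3 - <<'E'
from h import *
s=r.read_state();p0=np.array(s["eef_pos"]);f0=np.array(s["contact_force"]);np.save("p0.npy",p0)
def rep(h):
    s=r.read_state();e=np.array(s["eef_pos"])-p0;f=np.array(s["contact_force"])
    V=np.array([-U[1],U[0],0]);print(h,round(s["time_s"],2),"out",-e@U*1e3,"lat",e@V*1e3,"dz",e[2]*1e3,"f",f@U,f@V,f[2],"w",s["grip_width"])
z=p0.copy();z[:]=BAR;z[2]=.098
for dist,mf in((.03,30),(.052,30),(.064,24)):
    st=r.move_straight(z-U*dist,speed=.03,max_force=mf);rep((dist,st))
    if st: break
E
```

```text
(0.03, False) 5.69 out 30.27185256547979 lat 0.13870686479995276 dz -0.03250334107347819 f 5.107509632889191 3.257231219714505 3.1920714785049262 w 0.015226485478046553
(0.052, False) 6.58 out 51.83667396677958 lat 0.22658027337611653 dz -0.024242184039763304 f 7.12614581723845 3.578684875877086 2.516808635108968 w 0.015576634455141847
(0.064, True) 6.96 out 58.26518673669399 lat 0.28582641454975755 dz 0.025364985215242664 f 8.609528219745615 1.3690441758286598 -1.4580009249499324 w 0.01511162670641396
```

```bash
python3 - <<'E'
from h import *
p0=np.load("p0.npy");V=np.array([-U[1],U[0],0])
def rep(h):
    s=r.read_state();e=np.array(s["eef_pos"])-p0;f=np.array(s["contact_force"])
    print(h,round(s["time_s"],2),"out",(-e@U*1e3).round(2),"lat",(e@V*1e3).round(2),"f",(f@U).round(2),(f@V).round(2),f[2].round(2),"w",round(s["grip_width"],4))
z=BAR.copy();z[2]=.098
rep("now")
for d in(.059,.060,.061,.062,.063):
    st=r.move_straight(z-U*d,speed=.01,max_force=25);rep((d,st))
    f=np.array(r.read_state()["contact_force"])@U
    if st or f>25: break
r.hold(.3);rep("h")
E
```

```text
now 6.96 out 58.27 lat 0.29 f 8.61 1.37 -1.46 w 0.0151
(0.059, False) 7.24 out 58.77 lat 0.27 f 8.73 2.99 2.95 w 0.015
(0.06, False) 7.49 out 59.03 lat 0.24 f 12.02 4.44 0.8 w 0.0153
(0.061, False) 7.74 out 59.15 lat 0.24 f 15.89 4.48 -1.6 w 0.0154
(0.062, False) 7.99 out 59.26 lat 0.23 f 19.89 5.45 -3.11 w 0.0152
(0.063, False) 8.24 out 59.36 lat 0.22 f 24.25 5.52 -5.0 w 0.0156
h 8.54 out 59.4 lat 0.22 f 25.02 4.94 -5.09 w 0.0154
```

The force climbs steeply at about 59 mm while the position stays put, so the handle is at the stop. I'll hold briefly, then guide it back.

```bash
python3 - <<'E'
from h import *
p0=np.load("p0.npy");V=np.array([-U[1],U[0],0])
def rep(h):
    s=r.read_state();e=np.array(s["eef_pos"])-p0;f=np.array(s["contact_force"])
    print(h,round(s["time_s"],2),"out",(-e@U*1e3).round(2),"lat",(e@V*1e3).round(2),"f",(f@U).round(2),(f@V).round(2),f[2].round(2),"w",round(s["grip_width"],4))
z=BAR.copy();z[2]=.098
im,d=optics.get_image("top");cv2.imwrite("pics/top3.png",cv2.resize(im[110:230,190:350,::-1],None,fx=5,fy=5))
r.hold(.4);rep("h")
for d,v in((.03,.025),(.006,.025),(.002,.015),(0,.01)):
    st=r.move_straight(z-U*d,speed=v,max_force=40);rep((d,st))
for d in(-.001,-.002,-.003,-.004):
    st=r.move_straight(z-U*d,speed=.01,max_force=15);rep((d,st))
    if st or np.array(r.read_state()["contact_force"])@U<-6: break
E
```

```text
h 8.99 out 59.35 lat 0.2 f 24.88 5.99 -5.72 w 0.0155
(0.03, False) 10.46 out 30.35 lat 0.14 f 6.19 2.65 4.39 w 0.0153
(0.006, False) 11.57 out 6.69 lat 0.01 f 2.4 2.11 6.63 w 0.0154
(0.002, False) 11.98 out 2.73 lat 0.01 f 3.53 2.29 6.71 w 0.0156
(0, False) 12.33 out 0.88 lat 0.01 f 2.6 1.53 5.85 w 0.0152
(-0.001, False) 12.58 out -0.05 lat 0.03 f 1.21 1.34 7.09 w 0.0152
(-0.002, False) 12.83 out -1.0 lat 0.01 f 1.39 2.01 6.77 w 0.0156
(-0.003, False) 13.08 out -1.25 lat 0.01 f -1.38 0.69 8.96 w 0.0154
(-0.004, False) 13.33 out -1.36 lat -0.01 f -6.48 1.62 11.27 w 0.0151
```

View pics/top3.png

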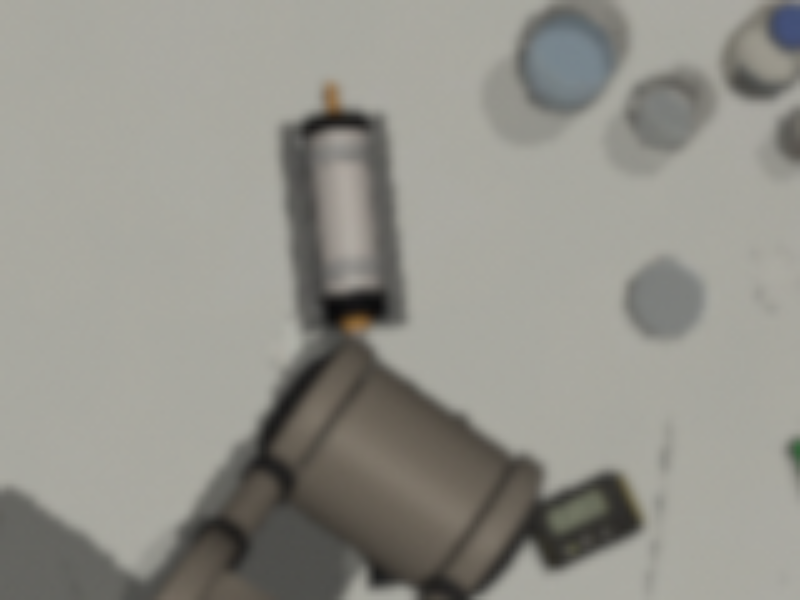

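The top view at full stroke shows the barrel in place and the wrist about 60 mm back. On the return, the in-stop came at −1.2 mm, so the total stroke is about 60 mm. I'll relax, let go and lift away.

```bash
python3 - <<'E'
from h import *
z=BAR.copy();z[2]=.098
r.move_straight(z+U*.003,speed=.01); r.hold(.2)
command_gripper(.05)
s=r.read_state();print(s["time_s"],s["contact_force"],s["grip_width"])
a=z+U*.002
print(r.move_straight(a+[0,0,.13],speed=.1,max_force=10))
r.reach([.33,-.38,.28],quat(1))
s=r.read_state();print(s["time_s"],s["eef_pos"],s["contact_force"])
for n,box in (("top",(225,110,295,215)),("scene",(190,160,275,215))):
    im,d=optics.get_image(n);P=cloud(n,im,d);cv2.imwrite(f"pics/{n}4.png",im[:,:,::-1])
    x0,y0,x1,y1=box;m=np.zeros(d.shape,bool);m[y0:y1,x0:x1]=True
    mm=m&(P[...,2]>.08)&(P[...,2]<.115)&(im.max(2)<70)
    Q=P[mm];print(n,mm.sum(),Q.mean(0))
    b=m&(P[...,2]>.085)&(P[...,2]<.115)&(im.max(2)<75)
    if b.any(): print("bar",np.mean([ray(n,p,.102 if n=='top' else .095) for p in np.argwhere(b)[:,::-1].astype(float)],axis=0))
E
```

```text
14.2083 [0.06217247 1.10842806 0.42392588] 0.049884726250696836
False
16.7083 [ 0.33060959 -0.37957594  0.2797148 ] [-0.40783492 -0.75504198 -0.00505508]
top 70 [ 0.53963712 -0.22194492  0.1006756 ]
bar [ 0.53956677 -0.22160868  0.102     ]
scene 74 [ 0.53502193 -0.21505282  0.09564867]
bar [ 0.5359247  -0.21585101  0.095     ]
```

View pics/top4.png

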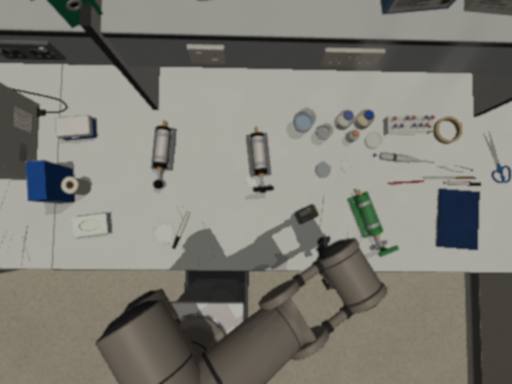

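The bar is back at its starting pixel (263,188), and depth puts it within 0.3 mm of where it began. The knob (158,183) and the green pump (370,220) look unchanged, and the gripper is clear of everything.

```bash
python3 - <<'E'
from h import *
r.finish_job(); print(r.read_state()["time_s"])
E
```

```text
the job is handed in; nothing more can be done
the job is handed in; nothing more can be done
```

The T-handled pump has had its full stroke, and I handed the job in after about 17 s of the 35 s allowed.

- **Pull:** I gripped the crossbar from above and pulled it straight out. At about 59 mm from the gripped pose the force rose to 25 N with almost no further movement, so it was at the stop.
- **Hold:** I kept it at the stop for about 1.5 s.
- **Return:** I guided it back at 25 mm/s or slower until it met the inner stop. The force turned to a push of about 6 N there. I then eased off, opened the gripper and lifted clear.

**Last checks:** The top and scene depth data both put the bar within about 0.3 mm of its starting position. The knob pump and the green look-alike look unchanged in the top view, and the gripper touched nothing.

**Disagreements:**
- The first attempt at the last few millimetres stopped early, at 58.3 mm, on its force guard. I finished the pull in 1 mm steps.
- The inner stop lay about 1.3 mm beyond the gripped pose, so closing the gripper had probably drawn the handle out by about that much. The stop-to-stop travel comes to about 60.7 mm, which fits the stated 60 mm.
- Casting rays to the bar gave before-and-after differences of 0.6 mm in the top view and 2.9 mm in the scene view. The scene figure isn't a fair comparison, because I used a slightly different pixel mask the second time.

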